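# Shut the water tap and swing its spout over the glass

## Task

The lever of the drinking-water tap was left open: first push the lever gently shut, all the way round to its stop where it points straight out to the right, away from the spout; only then push the spout round sideways until its outlet is over the clear water glass, well inside the glass's mouth, and let it stay there. A push with a fingertip does both, nothing needs to be grasped; leave the glass, the steel pitcher and the blue cup standing where they are, never lifted or shoved.

Things in the scene. Friction and masses are not known exactly. Their poses are not given: they have to be found in the camera images.
- water_tap: Fixed metal water tap with steel drip tray (230 x 370 mm, 12 mm thick). Origin on the worktop, on the vertical swing axis of the spout; +x to the back, +y left, apart from a small yaw. Column 38 mm thick, 190 mm high. Tray from 200 mm in front of the origin to 30 mm behind, 185 mm to each side. Valve pillar 38 mm thick, 182 mm high, at (-75, -220) mm in this frame.
- spout (a joint): Swing of the spout, rad, -1.4 to 1.4. At 0 it points along -x of water_tap (to the robot); positive is anticlockwise from above (outlet to the right, -y): outlet at (-150 cos q, -150 sin q) mm in the frame of water_tap. Stiff (friction 0.15 N m): stays where it is left, does not coast when pushed slowly.
- spout_outlet (a point): Underside of the spout's dark nozzle, 150 mm from the swing axis, 130 mm above the worktop. The spout is a level round metal tube, 18 mm in diameter, centre line 170 mm above the worktop, from the column to 138 mm out, where it bends down into the nozzle (22 mm in diameter).
- valve_lever (a joint): Angle of the blue lever, rad. 0 = shut, against the stop, lever pointing along -y of water_tap (to the right, away from the spout); grows as it opens, to 1.57 where it points along -x (to the robot). Lever direction in the frame of water_tap: (-sin q, -cos q). Stiff (friction 0.12 N m): stays where it is left.
- lever_axis (a point): Point on the vertical axis of the valve lever, at the lever's mid height, 170 mm above the worktop.
- lever_end (a point): Outer end of the lever, 100 mm from its axis, 170 mm above the worktop. The lever is a straight level bar with a blue grip from 40 to 100 mm out, 18 mm wide and 16 mm high.
- water_glass: Clear water glass, 80 mm in diameter, 91 mm high, loose on the drip tray. Origin at the centre of its underside. It stands under the spout's swing at one of three places (right, middle or left), its centre within about 12 mm of the circle on which the outlet moves.
- milk_pitcher_small: Small steel milk pitcher with handle, 94 x 69 x 85 mm, loose on the drip tray at another of the three places. Origin at the centre of its underside. To be left alone.
- espresso_cup_1: Blue espresso cup with handle, 64 x 93 x 53 mm, loose on the drip tray at the third place. Origin at the centre of its underside. To be left alone.
Not all that is in view belongs to the job. What is shaped like the water_glass but orange is not meant.

How it is judged:
On the way, in this order (a step that is already met when the one before it is completed fails the run):
1. the lever is pushed shut, to within 0.08 rad of its stop (value of joint valve_lever below 0.08 rad), for 0.2 s.
2. the spout's outlet is over the water glass, within 25 mm of its middle (horizontal distance between spout_outlet and water_glass below 0.025 m), for 0.2 s.
At the end, for the whole second after the job is handed in: The lever is within 0.08 rad of its shut stop; the spout's outlet is at rest within 25 mm (horizontally) of the middle of the water glass; glass, pitcher and cup stand upright within 15 mm of where they were (value of joint valve_lever below 0.08 rad and horizontal distance between spout_outlet and water_glass below 0.025 m and not (velocity of joint spout above 0.05 rad/s) and not (velocity of joint spout below -0.05 rad/s) and distance of each of water_glass, milk_pitcher_small, espresso_cup_1 from where it was at the start of the episode below 0.015 m and angle between each of water_glass, milk_pitcher_small, espresso_cup_1's own z axis and vertical below 0.1 rad); the robot touches nothing.
It fails at once if the spout is moved more than 25 mm before the lever is shut (distance of spout_outlet from where it was at the start of the episode above 0.025 m and value of joint valve_lever above 0.12 rad).
It fails at once if the glass is lifted, tipped or shoved (more than 20 mm, or 0.3 rad) (distance of water_glass from where it was at the start of the episode above 0.02 m or angle between water_glass's own z axis and vertical above 0.3 rad).
It fails at once if the pitcher is lifted, tipped or shoved (more than 20 mm, or 0.3 rad) (distance of milk_pitcher_small from where it was at the start of the episode above 0.02 m or angle between milk_pitcher_small's own z axis and vertical above 0.3 rad).
It fails at once if the cup is lifted, tipped or shoved (more than 20 mm, or 0.3 rad) (distance of espresso_cup_1 from where it was at the start of the episode above 0.02 m or angle between espresso_cup_1's own z axis and vertical above 0.3 rad).
It fails at once if the lever or the spout is pushed or squeezed with more than 40 N (contact force between any of spout, valve_lever and anything else above 40 N).
It also fails if it takes over 64 s, if anything falls off the work surface, if the arm or the gripper's body presses on something with over 40 N, if the wrist force passes 120 N, or if a joint passes its speed limit or range.

## Robot

A 6-joint arm with a two-finger parallel gripper is mounted at the origin on a cart in front of the work surface, level with it; the furniture and walls round the work are solid. World frame = base frame: x ahead of the robot, y to its left, z up, the work surface at z = 0. Lengths are in m, angles in rad, forces in N, time in s.
With the tool pointing down it reaches from about 0.275 to 0.825 m from the base axis. Payload 4.9 kg.
Tool frame: the origin (TCP) lies midway between the tips of the shut fingers; the grasp point (between the pads) lies 19 mm behind it (bot.grip_depth is the distance from the TCP to the grasp point, in m); z points along the fingers, y is the line along which they close (so a half turn about z gives the same grasp; the last joint's range is limited). The gripper opens to 85 mm and grips with 20 to 120 N. Pads are 22 mm wide; open, the fingers measure 114 mm over their backs; the gripper's body (76 mm by 85 mm) begins 54 mm behind the grasp point. The pads swing forward as they close: fully open they stand 13 mm farther back than shut.
Start: joints at [1.213, 0.326, -0.193, 1.052, 0, 1.437], TCP at [0.122, 0.536, 0.231] pointing down, gripper open.
Joint ranges: [-2.65, 2.65], [-0.97, 1.79], [-1.3, 1.35], [-1.93, 2.1], [-1.47, 1.37], [-3.14, 3.14]. Speed limits (rad/s): [2.57, 2.57, 3.14, 3.14, 3.14, 3.14].

## Interface

Orientations are given as a unit quaternion [w, x, y, z].
In Python, from cell import bot gives the robot as it stands. Calls block until the motion is done:
- bot.move_pose(position, orientation): joint-space move of the TCP to a pose.
- bot.move_linear(position, speed=0.15, rotation=None, until_force=None): straight line of the TCP; rotation=None keeps the orientation; speed is the mean speed in m/s. With until_force (N) it stops when the force on the tool has changed by that much, and returns True; else False.
- bot.goto_joints(angles): joint-space move.
- bot.set_gripper(opening, grasp_force=None): opening from 0.0 (shut) to 1.0 (fully open); grasp_force is the grip in N (None keeps the last); returns when the fingers have stopped.
- bot.wait(seconds).
- bot.solve_ik(position, orientation): joint angles nearest the present ones, or None.
- bot.camera(name): name is "side" or "top" or "wrist"; returns the picture (420x560x3 uint8, red, green, blue); there is no depth.
- bot.calibration(name): a dict with "mtx" (3x3 intrinsics, pixels), "k1" (the pictures are not rectified: a ray, as slopes to the right and down, at radius r is drawn at 1 + k1 r^2 times it, then the intrinsics apply), "extrinsics" (4x4, takes a point from world to camera coordinates); the wrist camera has in their place "hand_eye" (4x4, takes a point from camera to tool coordinates, whose origin is the TCP and whose axes are the flange's). Camera axes: x right, y down, z forward; pixel columns grow to the right and rows downward; lengths in m; the calibration is good to about 2 mm. A picture is of the moment at which its call begins: read the wrist's pose just before it. calibration takes no time and is no camera call.
A pose or a line that the arm cannot do raises bot.PlanningError and nothing moves.
- bot.close_job(): hands the job in; it is judged then, once.
Trained networks look in the newest picture that a camera, given by its name, has taken for a name from the list of things; names that differ only in an ending like _2 or _b are one class to them, and where a whole thing is asked for, a point or a joint stands for the part that bears it (a point fixed in the world has none). Each returns a list of dicts, best first, with "confidence" (0 to 1); they miss things now and then, are a little off and sometimes report something else, mostly with a low value. They report only what shows in the picture. A call takes as long as a camera call. They do not tell look-alikes from the thing itself.
- bot.search_frame(camera, thing): "bbox" ([left, top, width, height] in pixels, round what is visible of it).
Readings, each from a call of its own:
- bot.read_clock(): time.
- bot.read_joint_positions(): joint angles.
- bot.read_joint_vel(): joint speeds.
- bot.read_joint_efforts(): joint torques, N m.
- bot.read_position(): TCP position.
- bot.read_tool_rot(): TCP orientation.
- bot.read_ft_force(): force on the tool from outside, world axes, zero at the start.
- bot.read_moment(): the same for the moment, N m.
- bot.read_gripper_width(): opening from 0.0 (shut) to 1.0 (fully open).
- bot.read_finger_force(): force on a finger pad.
Only numpy, scipy, OpenCV 4.12 (cv2) and the standard library are available. Lean on these libraries where they do the work, as an engineer would, in place of code of your own. Each camera call takes 0.05 s, during which the arm holds its last target. There are 200 camera calls.

## Working session

There is one attempt and no reset: what is moved stays moved. The work goes in short steps, each a Python script; the robot and the scene stay as the last script left them, time stands still between calls to the robot, and variables do not carry over. Pictures are saved under pics/ and viewed, at most 10 in all, crops included, and the job is handed in when it is done.

```bash
mkdir -p pics; cat > h.py <<'E'
from cell import bot
import numpy as np, cv2
def pic(n,f):
    im=bot.camera(n); cv2.imwrite('pics/'+f,im[:,:,::-1]); return im
E
python3 - <<'E'
from h import *
for c in ['top','side']:
    pic(c,c+'1.png')
    K=bot.calibration(c); print(c,K['mtx'].tolist(),K['k1'],np.round(K['extrinsics'],4).tolist())
    for t in ['water_tap','spout','spout_outlet','lever_end','lever_axis','valve_lever','water_glass','milk_pitcher_small','espresso_cup_1']:
        try: print(t,[(np.round(d['bbox']).tolist(),round(d['confidence'],2)) for d in bot.search_frame(c,t)][:3])
        except Exception as e: print(t,e)
print(bot.read_clock(), bot.read_tool_rot())
a=cv2.imread('pics/top1.png')
E
```

```text
top [[423.8319307349372, 0.0, 279.9818693283719], [0.0, 423.8319307349372, 214.51707212819952], [0.0, 0.0, 1.0]] -0.12739574565594736 [[-0.016, -0.9999, -0.0022, -0.01], [-0.9788, 0.0161, -0.2044, 0.5238], [0.2044, -0.0011, -0.9789, 1.0023], [0.0, 0.0, 0.0, 1.0]]
water_tap [([177.0, 175.0, 186.0, 106.0], 0.64)]
spout [([233.0, 175.0, 45.0, 76.0], 0.71)]
spout_outlet [([237.0, 176.0, 43.0, 71.0], 0.88)]
lever_end [([332.0, 213.0, 27.0, 54.0], 0.69)]
lever_axis [([174.0, 178.0, 187.0, 105.0], 0.94)]
valve_lever [([331.0, 213.0, 27.0, 53.0], 0.9)]
water_glass [([225.0, 237.0, 38.0, 34.0], 0.88), ([378.0, 192.0, 32.0, 37.0], 0.77)]
milk_pitcher_small [([175.0, 207.0, 34.0, 37.0], 0.79)]
espresso_cup_1 [([279.0, 211.0, 32.0, 28.0], 0.82), ([175.0, 175.0, 187.0, 105.0], 0.3)]
side [[412.20910793165194, 0.0, 278.8086678741368], [0.0, 412.20910793165194, 209.7400769684492], [0.0, 0.0, 1.0]] -0.02440253719587178 [[0.2419, -0.9702, 0.0166, -0.1751], [-0.8028, -0.2097, -0.5582, 0.4797], [0.545, 0.1217, -0.8296, 0.7751], [0.0, 0.0, 0.0, 1.0]]
water_tap [([146.0, 168.0, 188.0, 131.0], 0.94), ([229.0, 163.0, 28.0, 79.0], 0.36)]
spout [([229.0, 161.0, 25.0, 82.0], 0.58)]
spout_outlet [([230.0, 163.0, 20.0, 79.0], 0.67)]
lever_end [([311.0, 220.0, 22.0, 51.0], 0.64)]
lever_axis [([144.0, 164.0, 189.0, 137.0], 0.82)]
valve_lever [([312.0, 216.0, 21.0, 53.0], 0.57)]
water_glass [([228.0, 164.0, 28.0, 79.0], 0.68), ([365.0, 224.0, 42.0, 46.0], 0.58), ([202.0, 223.0, 33.0, 48.0], 0.56)]
milk_pitcher_small [([164.0, 194.0, 30.0, 39.0], 0.57)]
espresso_cup_1 [([262.0, 225.0, 34.0, 24.0], 0.82), ([162.0, 194.0, 31.0, 41.0], 0.34)]
1.0 [6.63394821e-06 1.11667786e-01 9.93745594e-01 5.11781023e-07]
```

```bash
python3 - <<'E'
import cv2,numpy as np
a=cv2.imread('pics/top1.png')[150:300,150:430]; b=cv2.imread('pics/side1.png')[140:320,130:430]
cv2.imwrite('pics/c1.png',cv2.resize(a,None,fx=2.85,fy=2.85,interpolation=2))
cv2.imwrite('pics/c2.png',cv2.resize(b,None,fx=2.66,fy=2.66,interpolation=2))
E
```

```text
(no output)
```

View pics/c1.png

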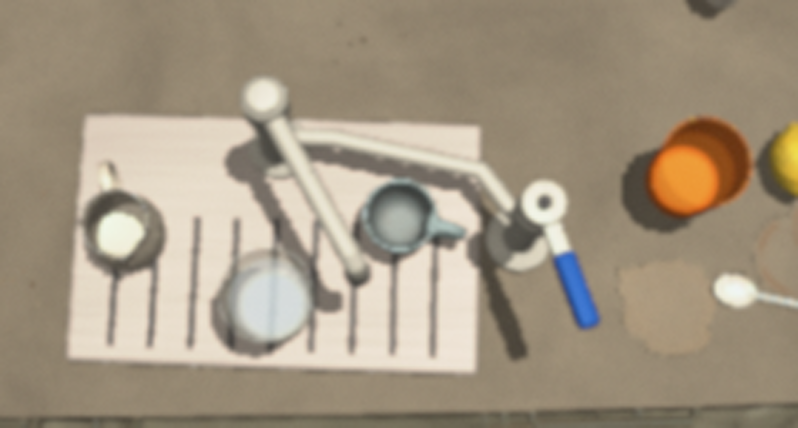

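View pics/c2.png

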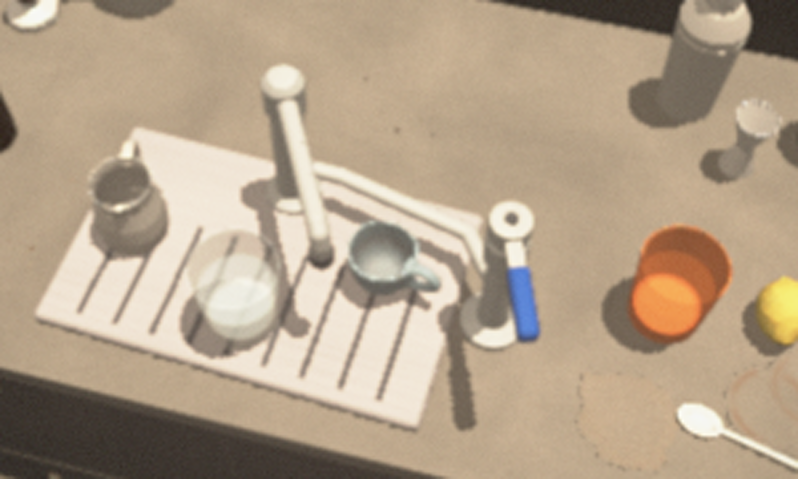

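View pics/top1.png

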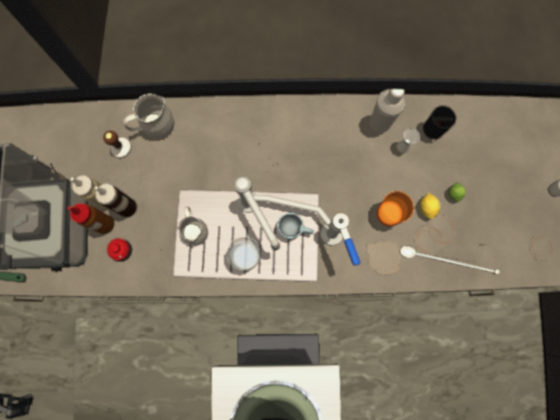

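The intended glass is the clear one in the middle of the tray, at top (244,254) and side (218,247). The orange look-alike at top (395,205) is off the tray and is ruled out by its colour. The pitcher is on the left at top (192,230) and the cup on the right at (290,226). The lever points towards the robot and slightly right, with its end at (357,264). The spout's nozzle is at (275,245). The enlarged crop confirms all of this.

```bash
cat >> h.py <<'E'
def w(c,u,v,z):
    K=bot.calibration(c); M=K['mtx']; 
    d=cv2.undistortPoints(np.array([[[u,v]]],float),M,np.array([K['k1'],0,0,0.]))[0,0]
    T=K['extrinsics']; R=T[:3,:3]; o=-R.T@T[:3,3]; r=R.T@np.array([d[0],d[1],1])
    return (o+r*(z-o[2])/r[2])
E
python3 - <<'E'
from h import *
T=lambda x,y:('top',150+x/2.85,150+y/2.85)
S=lambda x,y:('side',130+x/2.66,140+y/2.66)
for n,t,s,z in [('col',(265,96),(284,80),.19),('axis',(544,201),(511,218),.182),('lend',(589,325),(528,337),.17),('noz',(357,270),(320,250),.16),
  ('rim',(268,295),(234,270),.103),('gbase',(266,300),(238,308),.017),('cuprim',(398,213),(385,252),.063),('pitrim',(122,225),(121,187),.095),
  ('tBL',(85,115),(137,128),.012),('tBR',(480,127),(478,217),.012),('tFR',(476,373),(417,427),.012),('tFL',(67,358),(38,317),.012)]:
    print(n,np.round(w(*T(*t),z)[:2],4),np.round(w(*S(*s),z)[:2],4))
E
```

```text
col [0.5658 0.0621] [0.5612 0.0606]
axis [ 0.4812 -0.151 ] [ 0.4787 -0.1519]
lend [ 0.3867 -0.1831] [ 0.3857 -0.1836]
noz [ 0.4335 -0.0068] [ 0.4249 -0.0096]
rim [0.4217 0.067 ] [0.4195 0.0669]
gbase [0.4272 0.0761] [0.4265 0.075 ]
cuprim [ 0.4956 -0.0418] [ 0.4916 -0.0468]
pitrim [0.4832 0.1906] [0.479  0.1944]
tBL [0.602  0.2455] [0.5993 0.2424]
tBR [ 0.5841 -0.1202] [ 0.5818 -0.1177]
tFR [ 0.3599 -0.1092] [ 0.3579 -0.1099]
tFL [0.3778 0.2551] [0.3741 0.2502]
```

```bash
python3 - <<'E'
from h import *
q=[0,0,1,0]
p=bot.read_position(); print(bot.read_clock())
bot.move_linear([p[0],p[1],.40],speed=.2)
bot.set_gripper(0.0)
bot.move_pose([.38,.03,.40],q)
print(bot.read_clock(),bot.read_position(),bot.read_tool_rot())
pic('wrist','w1.png'); K=bot.calibration('wrist'); print(K)
for t in ['water_glass','valve_lever','spout']: print(t,[(np.round(d['bbox']).tolist(),round(d['confidence'],2)) for d in bot.search_frame('wrist',t)][:3])
E
```

```text
1.0
4.8 [0.38012049 0.03044623 0.40004344] [ 9.07208727e-05 -4.15381699e-04  9.99999905e-01  9.68767126e-05]
{'mtx': array([[306.55078397,   0.        , 275.67701647],
       [  0.        , 306.55078397, 211.72763361],
       [  0.        ,   0.        ,   1.        ]]), 'k1': -0.07109157220292568, 'hand_eye': array([[ 3.15928255e-04, -9.50893847e-01, -3.09517031e-01,
         7.80098679e-02],
       [ 9.99999950e-01,  3.04096864e-04,  8.64715035e-05,
        -3.94030219e-04],
       [ 1.18979376e-05, -3.09517042e-01,  9.50893895e-01,
        -1.42777977e-01],
       [ 0.00000000e+00,  0.00000000e+00,  0.00000000e+00,
         1.00000000e+00]])}
water_glass [([276.0, 166.0, 54.0, 58.0], 0.95), ([55.0, 223.0, 64.0, 58.0], 0.7)]
valve_lever [([101.0, 180.0, 60.0, 87.0], 0.57)]
spout [([242.0, 200.0, 73.0, 96.0], 0.72)]
```

View pics/w1.png

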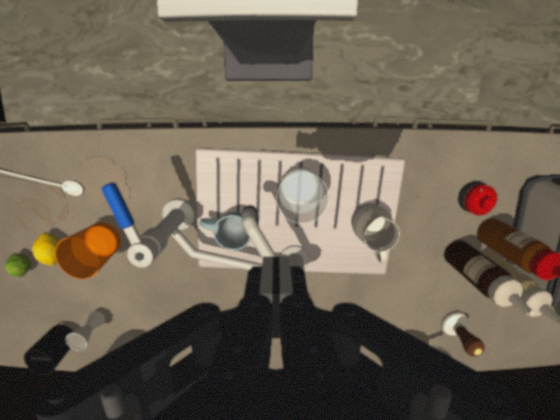

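The wrist view shows the glass at about (303,194), with its rim ellipse offset slightly downwards. The lever end is at (108,186) and its axis at (140,256).

```bash
cat >> h.py <<'E'
from scipy.spatial.transform import Rotation as Ro
def ww(u,v,z,p,q):
    K=bot.calibration('wrist'); H=K['hand_eye']
    d=cv2.undistortPoints(np.array([[[u,v]]],float),K['mtx'],np.array([K['k1'],0,0,0.]))[0,0]
    R=Ro.from_quat([q[1],q[2],q[3],q[0]]).as_matrix()
    o=p+R@H[:3,3]; r=R@H[:3,:3]@np.array([d[0],d[1],1]); return o+r*(z-o[2])/r[2]
E
python3 - <<'E'
from h import *
p=bot.read_position();q=bot.read_tool_rot()
for n,u,v,z in [('rim',303.5,196,.103),('base',302,186,.014),('axis',140,256,.182),('lend',108,185,.17),('noz',249,214,.16)]: print(n,np.round(ww(u,v,z,p,q),4))
im=cv2.imread('pics/w1.png')[150:240,180:300+40]
cv2.imwrite('pics/w1c.png',cv2.resize(im,None,fx=5,fy=5,interpolation=2))
E
```

```text
rim [0.4206 0.0715 0.103 ]
base [0.4262 0.0767 0.014 ]
axis [ 0.4812 -0.1489  0.182 ]
lend [ 0.3879 -0.1831  0.17  ]
noz [ 0.4298 -0.005   0.16  ]
```

View pics/w1c.png

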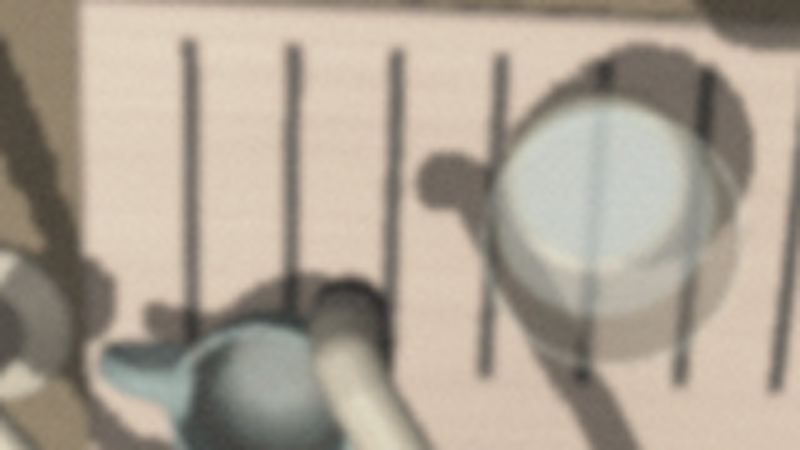

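```bash
python3 - <<'E'
from h import *
A=np.array([.480,-.152]); z=.165
def P(p,off,r=.075): return [*(A+r*np.array([-np.sin(p),-np.cos(p)])+off*np.array([-np.cos(p),np.sin(p)])),z]
s=P(1.24,.05); print(s)
bot.move_pose([s[0],s[1],.30],[0,0,1,0])
bot.move_linear(s,speed=.1)
hit=bot.move_linear(P(1.24,.024),speed=.04,until_force=12); print('c',hit)
for p in [1.1,.9,.7,.5,.3,.15]:
    off=.020+.004*np.sin(p)
    hit=bot.move_linear(P(p,off),speed=.06,until_force=12)
    print(p,hit,np.round(bot.read_ft_force(),1),bot.read_clock())
    if hit: break
else:
    hit=bot.move_linear(P(-.1,.017),speed=.03,until_force=8); print('end',hit,np.round(bot.read_ft_force(),1),bot.read_position(),P(.05,.02))
pic('top','t2.png'); a=cv2.imread('pics/t2.png')[150:300,150:430]
cv2.imwrite('pics/t2c.png',cv2.resize(a,None,fx=2.85,fy=2.85,interpolation=2)); print(bot.read_clock())
E
```

```text
[np.float64(0.39282638581934576), np.float64(-0.1290705213604313), 0.165]
c False
1.1 False [-1.2 -1.1  0.3] 8.4167
0.9 False [-0.1 -0.4  0.6] 8.8333
0.7 False [-1.  -0.8 -0. ] 9.25
0.5 False [-0.3  0.4 -0.9] 9.6667
0.3 False [-0.2 -0.2  0.2] 10.0917
0.15 False [-0.4  0.4  0.4] 10.4417
end True [-0.1 -0.1 -0.9] [ 0.45712775 -0.22487535  0.16433399] [np.float64(0.4562765570967998), np.float64(-0.2259066861442089), 0.165]
10.9583
```

View pics/t2c.png

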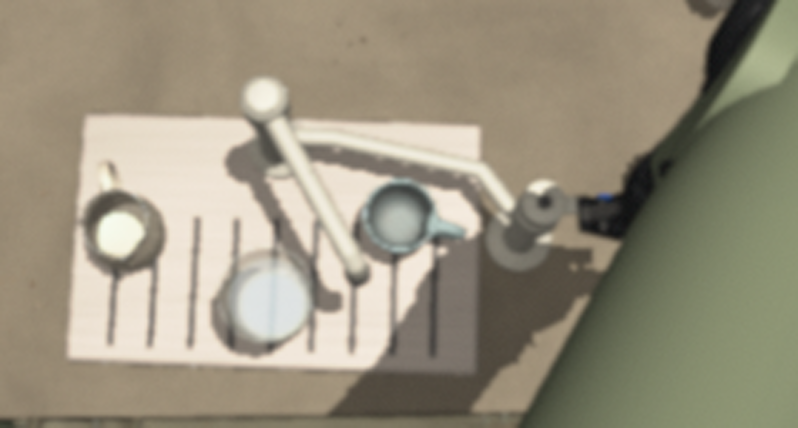

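The lever now points to the right and the finger met the stop. I'll back off and push once more to confirm, then lift and look.

```bash
python3 - <<'E'
from h import *
p=np.array(bot.read_position())
bot.move_linear(p+[-.012,0,0],speed=.05)
h=bot.move_linear(p+[.012,0,0],speed=.025,until_force=8); print(h,bot.read_position()-p,bot.read_ft_force())
p=np.array(bot.read_position())
bot.move_linear(p+[-.04,0,0],speed=.08)
p=np.array(bot.read_position())
bot.move_linear([p[0],p[1],.28],speed=.15)
bot.move_pose([.36,-.02,.34],[0,0,1,0])
pp=bot.read_position();q=bot.read_tool_rot(); print(pp,q,bot.read_clock())
im=pic('wrist','w2.png')
E
```

```text
True [-6.19186257e-05  2.55971319e-04 -6.62135886e-04] [-1.00195172  0.00506571  0.32205854]
[ 0.3604217  -0.02050878  0.33955819] [-6.82400992e-05  1.13052646e-04  9.99999968e-01 -2.14086645e-04] 14.3917
```

View pics/w2.png

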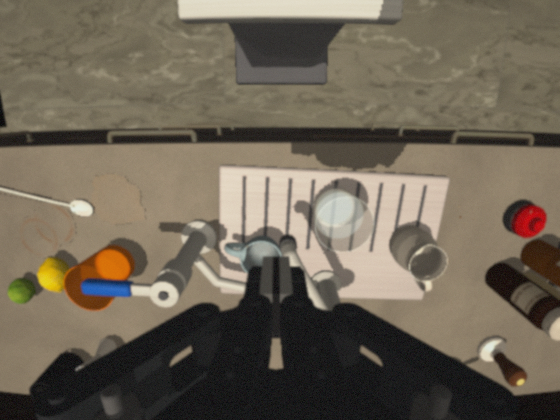

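The lever lies straight out to the right, from (166,293) to (82,288), parallel to the tray edge, so it's shut. Next is the spout.

```bash
cat >> h.py <<'E'
O=np.array([.563,.061])
def SP(a,off,z=.157,r=.11): return [*(O+r*np.array([-np.cos(a),-np.sin(a)])+off*np.array([np.sin(a),-np.cos(a)])),z]
E
python3 - <<'E'
from h import *
s=SP(.478,.055)
bot.move_pose([s[0],s[1],.28],[0,0,1,0]); bot.move_linear(s,speed=.1)
for a,off in [(.478,.027),(.35,.024),(.2,.024),(.06,.024),(-.04,.024)]:
    h=bot.move_linear(SP(a,off),speed=.04,until_force=12); print(a,h,np.round(bot.read_ft_force(),1),bot.read_clock())
    if h: break
p=bot.read_position();pic('top','t3.png');pic('side','s3.png')
a=cv2.imread('pics/t3.png')[150:300,150:430];b=cv2.imread('pics/s3.png')[150:300,130:410]
cv2.imwrite('pics/t3c.png',cv2.resize(np.vstack([a,b]),None,fx=2,fy=2,interpolation=2)); print(p)
E
```

```text
0.478 False [ 0.6  0.4 -0.5] 17.3083
0.35 False [-0.1 -1.8 -0.6] 17.8917
0.2 False [0.1 0.9 0.3] 18.4667
0.06 False [-0.8 -0.   0.4] 19.0083
-0.04 False [-0.2 -0.4  0.4] 19.4417
[0.45181489 0.04187722 0.15693012]
```

View pics/t3c.png

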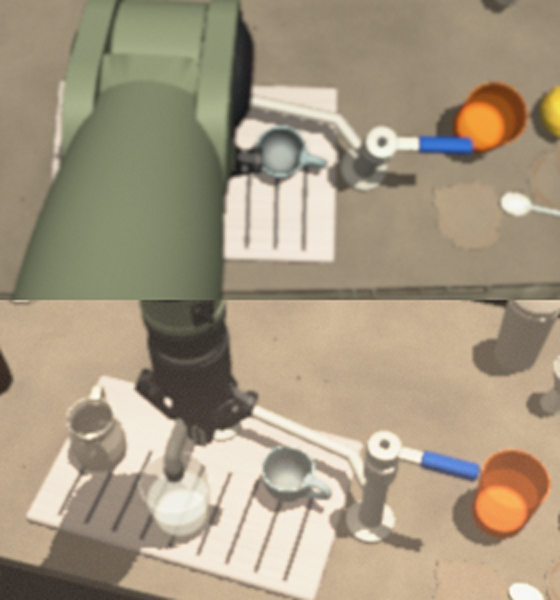

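The spout is now above the glass, with its nozzle at side (216,233). I'll retreat to the right, lift, and measure.

```bash
python3 - <<'E'
from h import *
p=np.array(bot.read_position())
bot.move_linear(p+[0,-.04,0],speed=.06); p=np.array(bot.read_position())
bot.move_linear([p[0],p[1],.30],speed=.15); bot.move_pose([.30,-.28,.35],[0,0,1,0])
pic('top','t4.png');pic('side','s4.png')
a=cv2.imread('pics/t4.png')[160:285,165:305];b=cv2.imread('pics/s4.png')[155:280,140:280]
cv2.imwrite('pics/t4c.png',cv2.resize(np.hstack([a,b]),None,fx=2.85,fy=2.85,interpolation=2)); print(bot.read_clock())
E
```

```text
22.7917
```

View pics/t4c.png

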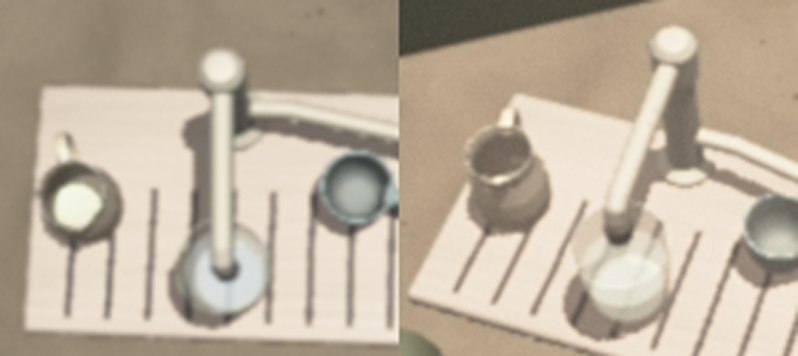

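```bash
python3 - <<'E'
from h import *
f=2.85
T=lambda x,y,z:np.round(w('top',165+x/f,160+y/f,z)[:2],4)
S=lambda x,y,z:np.round(w('side',140+(x-399)/f,155+y/f,z)[:2],4)
print('noz',T(227,265,.15),S(619,232,.14))
print('tube dir',T(222,95,.17),T(226,255,.17),S(668,72,.17),S(619,205,.17))
print('glass',T(226,270,.103),S(622,250,.103),'base',S(627,287,.017))
E
```

```text
noz [0.4174 0.0616] [0.4122 0.0621]
tube dir [0.5491 0.064 ] [0.4228 0.0607] [0.5466 0.0631] [0.4183 0.0608]
glass [0.4188 0.0664] [0.4167 0.0653] base [0.4271 0.0739]
```

The outlet is about 5–10 mm from the middle of the glass, well under the 25 mm limit. The pitcher, cup and glass haven't moved, and the arm is clear.

```bash
python3 -c "
from cell import bot
bot.wait(.3); print(bot.close_job())"
```

```text
the job is handed in; nothing more can be done
None
```

I pushed the lever shut to its stop, then swung the spout so its outlet is about 5–10 mm from the middle of the clear glass; the job is handed in, but no verdict was returned.

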